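# Lock the stop screw of a cheese press

### The arm

A 7-joint arm with a two-finger parallel gripper is mounted at the origin on the work surface. World frame = base frame: x ahead of the robot, y to its left, z up, the work surface at z = 0. Lengths are in mm, angles in rad, forces in N, time in s.
With the tool pointing down it reaches from about 400 to 875 mm from the base axis. Payload 4.4 kg.
Tool frame: the origin (TCP) lies at the very end of the fingers, on their centre line; the grasp point (between the pads) lies 19 mm behind it; z points along the fingers, x is the direction in which the jaws open and shut, and the axes are right-handed (so a half turn about z gives the same grasp; the last joint's range is limited). The gripper opens to 85 mm and grips with 20 to 120 N. Pads are 22 mm wide; open, the fingers measure 114 mm over their backs; the gripper's body (76 mm by 85 mm) begins 54 mm behind the grasp point. The pads swing forward as they close: fully open they stand 13 mm farther back than shut.
Start: joints at [-1.298, 0.628, 0.038, 1.517, -0.027, 0.996, -0.02], TCP at [216.008, 613.073, 231.313] pointing down, gripper open.
Joint ranges: [-3.06, 3.06], [-0.37, 2.12], [-1.25, 1.32], [0.18, 2.47], [-1.1, 4.24], [0.23, 1.98], [-2.94, 2.94]. Speed limits (rad/s): [2.57, 2.57, 3.14, 3.14, 3.14, 3.14, 3.14].

### API

Orientations are given as [roll, pitch, yaw] about the fixed x, y, z axes, in that order (R = Rz(yaw) Ry(pitch) Rx(roll)).
In Python, from cell import ctrl, get_image, job, models gives the robot as it stands.
- The arm moves only by the tool move_arm, never from a script. Its argument "moves" is a list that holds one entry, the list of rows, each a list of 6 numbers: the shift along the tool's x, y, z in m, then the turn, a rotation vector about the tool's x, y, z in rad. A call has 1 to 20 rows; each row is the pose to reach, as a shift and turn from the pose commanded when the call began, along the tool's axes at that moment; what a row does not reach only later rows make up. A row lasts 1/8 s, in which the tool goes at most 62.5 mm and 10.7 degrees, less where a joint would pass 70% of its speed; a pose out of reach is approached as far as the arm can. A call with a gripper value outside its range is refused whole. "jaw" is the opening, from 0 (shut) to 1 (fully open), set as the call begins (left out, the last holds). The fingers move at their own pace and stop on an object; the grip force is fixed at half the most. Time passes only in rows, so rows that repeat a pose let the fingers close. It gives the time, the measured TCP pose, the force and the opening at its end, in the units of the state.
- ctrl.read_state(): the state, without advancing time (a new reading comes with each control period).
- get_image(name): name is "side" or "top" or "wrist"; returns a dict with "color" (480x640x3 uint8, blue, green, red), "fov_y" (degrees; the focal length in pixels is half the picture's height over the tangent of half this angle, whatever the lens; pixels are square), "cx", "cy" (the principal point, pixels), "origin" and "orientation" of the camera in the world; the wrist camera has in their place "hand_eye" (4x4, takes a point from camera to tool coordinates, whose origin is the TCP and whose axes are the tool frame's). Camera axes: x right, y up, looking along -z (the intrinsics and any distortion apply to the point x, -y, -z); pixel columns grow to the right and rows downward; lengths in mm; the calibration is good to about 2 mm. A picture is of the moment at which its call begins: read the wrist's pose just before it. There is no depth.
- job.finish_job(): hands the job in, once; it reports no verdict.
Trained networks look in the newest picture that a camera, given by its name, has taken for a name from the list of things; names that differ only in an ending like _2 or _b are one class to them, and where a whole thing is asked for, a point or a joint stands for the part that bears it (a point fixed in the world has none). Each returns a list of dicts, best first, with "score" (0 to 1); they miss things now and then, are a little off and sometimes report something else, mostly with a low value. They report only what shows in the picture. A call takes as long as a camera call. They do not tell look-alikes from the thing itself.
- models.cut_out(camera, thing): "pixels" (480x640 bool, what is visible of it) and "uv" ([column, row] in pixels, amid what is visible of it).
- models.place_of(camera, thing): "uv" ([column, row] in pixels: a listed point, or the origin of a listed thing).
The state is a dict: "clock": time; "qpos": joint angles; "qd": joint speeds; "tau": joint torques, N m; "eef_pos": TCP position; "tool_rot": TCP orientation; "force": force on the tool from outside, world axes, zero at the start; "torque": the same for the moment, N m; "width": finger opening in mm.
Only numpy, scipy, OpenCV 4.12 (cv2) and the standard library are available. Lean on these libraries where they do the work, as an engineer would, in place of code of your own. Each camera call takes 0.05 s, during which the arm holds its last target.

### The job

Lock the stop screw on the press bed: lay the yellow-handled spanner, the one whose jaws fit, flat on the bed around the brass lower nut, with its handle beside the red peg so that the peg keeps it from swinging round clockwise, and let go of it. Then turn the blue winged jam nut clockwise until it is tight, without letting the lower nut turn round with it. Leave the yellow spanner on the nut and do not disturb the black-handled spanner.

Things in the scene. Friction and masses are not known exactly. Their poses are not given: they have to be found in the camera images.
- wide_spanner: Loose spanner, 0.3 kg, yellow handle. Head 16 mm thick: two jaws 68 mm long, 17 mm wide, 46 mm apart. Origin midway between the jaws, on the underside; +x out of the mouth (at the start roughly away from the robot). Handle along -x, 50 to 185 mm behind the origin, 22 mm wide, 24 mm tall, underside level with the head's. It balances about 95 mm behind the origin: grip it there.
- narrow_spanner: Bystander: loose spanner of the same form and frame, but with a black handle and jaws only 26 mm apart, too small for the nut. The two spanners lie flat on the bench, one on each side of the press bed, either way round.
- press_bed: Steel plate fixed to the bench, 12 mm thick, 90 mm wide in y, from x = -195 to +60 mm of its origin, which is on the bench under the screw's axis. A red peg (16 mm thick, 32 mm tall) stands on it at x = -155, y = +30 mm. A spanner laid round the nut with its handle along the bed's -x is right: the handle's +y side is then about 11 mm from the peg.
- stop_nut (a point): Centre of the underside of the brass lower nut, level with the bed's top; turns with the nut, at the start its axes are the bed's. z up. The nut is square, 40 mm across flats (along x and y), 17 mm tall, with bevelled shoulders from there to 23 mm. When the jam nut is turned, nut and spanner swing clockwise until the handle bears on the peg, about 14 degrees of play in all.
- wing_grip (a point): On the screw's axis, where to grip the blue wing of the jam nut. Wing: upright bar 38 mm long along its x, 12 mm thick along its y, its top 17 mm above this point and its foot 25 mm below it. This point is 58 mm above the bed's top. A round collar 34 mm across joins it to the brass nut beneath. z up; turns with the jam nut.
- jam_nut (a joint): Angle in rad of the jam nut relative to the lower nut, growing clockwise seen from above. Starts at 0 to 0.2; tight against a firm stop at 1.0. Friction 0.22 N m against the lower nut, more than what holds the lower nut (0.04 N m): unheld, both turn together.
- lower_nut (a joint): Angle in rad of the brass lower nut on the screw, 0 at the start, growing clockwise seen from above. It should stay within about 20 degrees of 0.
Not all that is in view belongs to the job. Leave any purple or turquoise look-alike of the wide_spanner alone.

How it is judged:
By the outcome, as a careful person would: the job done as asked, in the order asked, and still so for the second after the job is handed in, with the robot touching nothing.
It also fails if it takes over 51 s, if anything falls off the work surface, if the arm or the gripper's body presses on something with over 40 N, if the wrist force passes 120 N, or if a joint passes its speed limit or range.

## Working session

There is one attempt and no reset: what is moved stays moved. The work goes in short steps, Python scripts to look and compute and a tool call to move; the robot and the scene stay as the last step left them, time stands still between calls to the robot, and variables do not carry over. Pictures are saved under pics/ and viewed, and the job is handed in when it is done.

Besides the shell and the picture viewer there is one more tool, called after ">>>" by a JSON object that holds its "method" and its "body", one argument or row to a line. move_arm: Moves the arm, as the interface text tells. Its arguments: {"type":"object","properties":{"moves":{"type":"array","items":{"type":"array","items":{"type":"array","items":{"type":"number"}}}},"jaw":{"type":"number"}},"required":["moves"]}

```bash
mkdir -p pics; ls
cat > h.py <<'E'
import numpy as np, cv2
from scipy.spatial.transform import Rotation as R
from cell import ctrl, get_image, job, models
def save(name,fn):
    im=get_image(name); cv2.imwrite('pics/'+fn,im['color']); return im
E
python3 - <<'E'
from h import *
s=ctrl.read_state(); print(s)
for n in ('side','top','wrist'):
    im=save(n,n+'0.png'); print(n,{k:v for k,v in im.items() if k!='color'})
    for t in ('wide_spanner','narrow_spanner','press_bed','stop_nut','wing_grip'):
        print(t,[(np.round(d['uv']),round(d['score'],2)) for d in models.place_of(n,t)])
E
```

```text
pics
{'clock': 0.0, 'qpos': array([-1.2978284 ,  0.6293232 ,  0.03843267,  1.51839333, -0.02700312,
        0.9962652 , -0.02003852]), 'qd': array([ 9.24423127e-05, -3.95102233e-04,  3.14384469e-04, -7.03861236e-04,
       -4.41870890e-04,  2.08015296e-06, -3.18458087e-04]), 'tau': array([-4.20645620e-04, -5.63391173e+01,  1.22575365e+00, -1.93449676e+01,
        1.09218486e-02,  1.05280746e-02, -1.89421803e-05]), 'eef_pos': array([215.77052444, 612.47869604, 230.39565851]), 'tool_rot': array([3.14157679e+00, 1.87135000e-03, 1.23199510e+00]), 'force': array([ 0.81137934, -0.34584838,  0.36516775]), 'torque': array([0.03103201, 0.03400822, 0.01959929]), 'width': 85.09738681277123}
side {'fov_y': 48.619547340503274, 'cx': 321.8901165591965, 'cy': 249.78234999121108, 'origin': array([ 391.10305877, 1285.38883808,  711.54395132]), 'orientation': array([ 1.08297754,  0.01092019, -3.05247347])}
wide_spanner [(array([405., 320.]), 0.93), (array([272., 308.]), 0.82), (array([193., 399.]), 0.78)]
narrow_spanner [(array([315., 212.]), 0.69)]
press_bed [(array([293., 245.]), 0.76)]
stop_nut [(a
[... 382 characters left out ...]
row_spanner [(array([492., 223.]), 0.61)]
press_bed [(array([391., 201.]), 0.65)]
stop_nut [(array([396., 204.]), 0.85)]
wing_grip [(array([400., 199.]), 0.74)]
wrist {'fov_y': 62.07555906539698, 'cx': 323.55816025957836, 'cy': 240.97648285895616, 'hand_eye': array([[ 9.99999490e-01,  7.06880343e-04,  7.21742267e-04,
         4.62420136e-01],
       [ 8.80407637e-04, -9.60160862e-01, -2.79446497e-01,
        -7.01182080e+01],
       [ 4.95453441e-04,  2.79446990e-01, -9.60160994e-01,
        -1.43334399e+02],
       [ 0.00000000e+00,  0.00000000e+00,  0.00000000e+00,
         1.00000000e+00]])}
wide_spanner [(array([ 57., 378.]), 0.85)]
narrow_spanner []
press_bed []
stop_nut []
wing_grip []
```

View pics/side0.png

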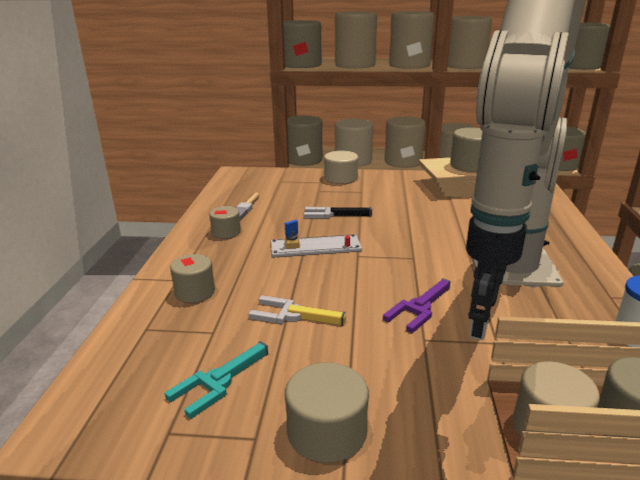

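View pics/top0.png

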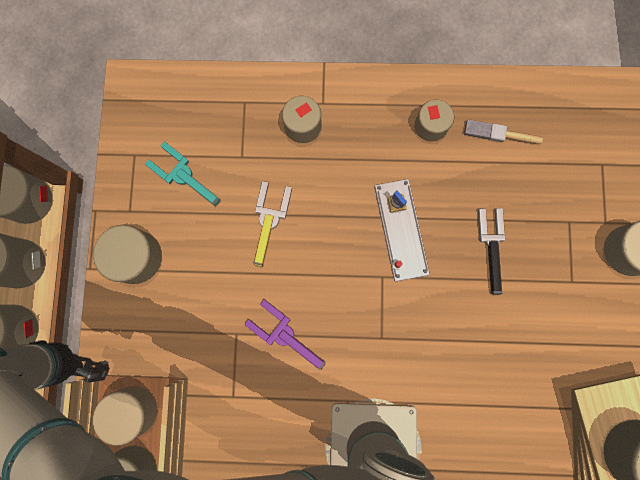

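View pics/wrist0.png

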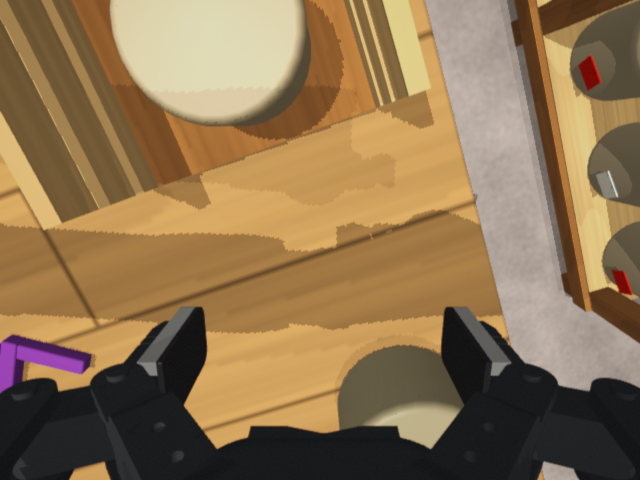

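Candidates in the top view: yellow (270,220), black (492,250), turquoise (185,178) and purple (287,332). The yellow-handled one with wide grey jaws fits the description. The black one is the bystander, and the other two are look-alikes to leave alone. I'll confirm with a crop and measure.

```bash
cat >> h.py <<'E'
import glob
def cam(im, tcp=None, rot=None):
    f=240/np.tan(np.radians(im['fov_y']/2))
    if 'origin' in im:
        Rm=R.from_euler('xyz',im['orientation']).as_matrix(); o=np.array(im['origin'])
    else:
        Rt=R.from_euler('xyz',rot).as_matrix(); H=im['hand_eye']
        Rm=Rt@H[:3,:3]; o=Rt@H[:3,3]+tcp
    return f,im['cx'],im['cy'],Rm,o
def proj(c,P):
    f,cx,cy,Rm,o=c; p=(np.atleast_2d(P)-o)@Rm
    return np.c_[cx+f*p[:,0]/-p[:,2], cy-f*p[:,1]/-p[:,2]]
def back(c,uv,z):
    f,cx,cy,Rm,o=c; uv=np.atleast_2d(uv).astype(float)
    d=np.c_[(uv[:,0]-cx)/f,-(uv[:,1]-cy)/f,-np.ones(len(uv))]@Rm.T
    return o+d*((z-o[2])/d[:,2])[:,None]
def mask(im,kind):
    h=cv2.cvtColor(im['color'],cv2.COLOR_BGR2HSV)
    lo,hi={'yellow':((25,150,90),(33,255,255)),'red':((0,180,80),(6,255,255)),'blue':((105,150,50),(125,255,255))}[kind]
    m=cv2.inRange(h,lo,hi)
    n,l,st,ce=cv2.connectedComponentsWithStats(m)
    return [(l==i, ce[i], st[i]) for i in np.argsort(-st[1:,4])[:4]+1]
E
python3 - <<'E'
from h import *
for n in ('side','top'):
    im=get_image(n); c=cam(im)
    for k in ('yellow','red','blue'):
        for m,ce,st in mask(im,k)[:3]:
            print(n,k,st,ce.round(1),back(c,ce,{'yellow':20,'red':30,'blue':66}[k]).round(0))
    if n=='top':
        m=mask(im,'yellow')[0][0]
        q=back(c,np.argwhere(m)[:,::-1],24); w,v=np.linalg.eigh(np.cov(q[:,:2].T)); print('yaw',np.degrees(np.arctan2(*v[::-1,1])))
        print('edges',back(c,[(376,188),(408,180),(428,275),(396,280)],12).round(0))
        print(back(c,[(264,182),(289,187)],16), back(c,models.place_of('top','stop_nut')[0]['uv'],12),back(c,models.place_of('top','wing_grip')[0]['uv'],70))
        cv2.imwrite('pics/crop1.png',cv2.resize(im['color'][150:300,220:440],None,fx=3.6,fy=3.6,interpolation=2))
    else:
        print(back(c,models.place_of('side','stop_nut')[0]['uv'],12),back(c,models.place_of('side','wing_grip')[0]['uv'],70))
E
```

```text
side yellow [290 306  52  10 173] [314.5 310.3] [[505. 283.  20.]]
side red [293  42  15  13 122] [300.3  48.4] [[ 1088. -4095.    30.]]
side red [564 149  13  12 107] [569.9 154.4] [[-421. -887.   30.]]
side red [182 258  12   7  55] [187.3 261.3] [[862.  96.  30.]]
side blue [626 276  14  25 260] [633.6 286.8] [[-214.  204.   66.]]
side blue [286 221  12  16 137] [290.9 227.7] [[605. -52.  66.]]
[[598.14809179 -43.39229422  12.        ]] [[600.23319979 -36.94557607  70.        ]]
top yellow [255 215  17  47 231] [263.4 235.2] [[513. 288.  20.]]
top yellow [263 248   2   4   4] [263.8 249.5] [[476. 285.  20.]]
top yellow [266 240   1   3   3] [266. 241.] [[498. 280.  20.]]
top red [428 106  12  13 115] [433.5 112. ] [[ 848. -144.   30.]]
top red [296 103  15  14 113] [303.1 109.5] [[848. 197.  30.]]
top red [ 24 319   9  20  80] [ 28.1 328.4] [[260. 865.  30.]]
top blue [395 191  11  13  42] [400. 197.] [[610. -53.  66.]]
yaw 167.01868787490085
edges [[ 645.    1.   12.]
 [ 668.  -81.   12.]
 [ 423. -132.   12.]
 [ 408.  -52.   12.]]
[[653.34312635 292.95556869  16.        ]
 [641.49997769 227.20769264  16.        ]] [[603.71758959 -49.7360143   12.        ]] [[595.20458178 -50.11635357  70.        ]]
```

View pics/crop1.png

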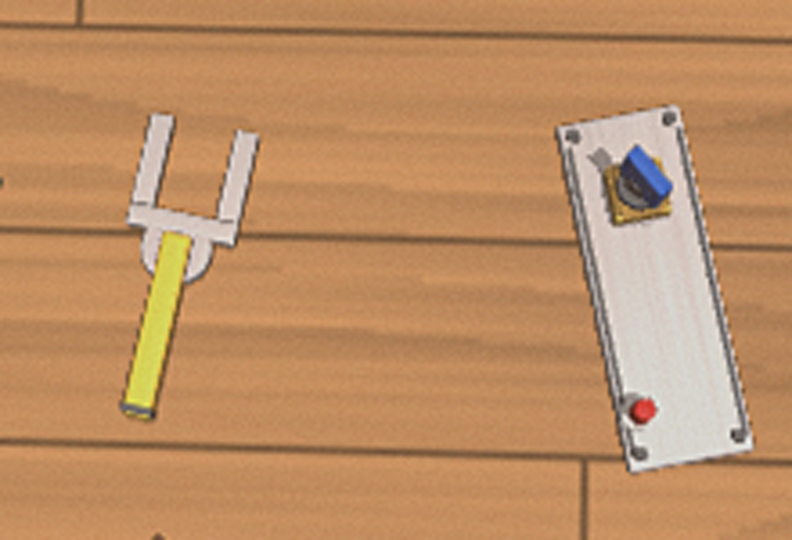

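Confirmed: the yellow spanner (crop (190,250)) has wide jaws, with its mouth facing away from the robot. The nut and wing are at crop (640,180) and the peg at crop (643,410).

```bash
cat >> h.py <<'E'
def delta(target, yawx_deg, ref=None):
    """world TCP target & direction of tool x -> row in tool axes (pointing straight down)"""
    s=ctrl.read_state(); p,r=(s['eef_pos'],s['tool_rot']) if ref is None else ref
    R0=R.from_euler('xyz',r)
    Rt=R.from_euler('xyz',[np.pi,0,np.radians(yawx_deg)])
    d=R0.inv().apply(np.array(target)-p)/1000
    rv=(R0.inv()*Rt).as_rotvec()
    return np.r_[d,rv].round(4)
E
python3 -c "
from h import *
print(delta([500,285,170],77))"
```

```text
[-0.215   0.3769  0.0613 -0.     -0.     -0.1119]
```

>>> {"method": "move_arm", "body": {
  "moves": [
    [[-0.036,0.063,0.01,0,0,-0.112],[-0.072,0.126,0.02,0,0,-0.112],[-0.108,0.189,0.03,0,0,-0.112],[-0.143,0.251,0.04,0,0,-0.112],[-0.18,0.314,0.05,0,0,-0.112],[-0.215,0.377,0.06,0,0,-0.112],[-0.215,0.377,0.06,0,0,-0.112],[-0.215,0.377,0.06,0,0,-0.112],[-0.215,0.377,0.06,0,0,-0.112]]
  ]
}}

```text
clock: 2.33
eef_pos: [500.0, 285.2, 171.2]
tool_rot: [-3.141, -0.0, 1.343]
force: [-1.0, 0.8, 0.2]
width: 85.2
```

Run:
```python
from h import *
s=ctrl.read_state(); print(s['clock'],s['eef_pos'],s['tool_rot'],s['qpos'])
im=save('wrist','w1.png'); c=cam(im,s['eef_pos'],s['tool_rot'])
import pickle; pickle.dump((c,im['color']),open('w1.pkl','wb'))
for m,ce,st in mask(im,'yellow')[:2]:
    q=back(c,np.argwhere(m)[:,::-1],24); w,v=np.linalg.eigh(np.cov(q[:,:2].T)); print(st,ce,q.mean(0),'yaw',np.degrees(np.arctan2(*v[::-1,1])))
print([(d['uv'],d['score'],back(c,d['uv'],0)) for d in models.place_of('wrist','wide_spanner')])
```

```text
2.325 [499.97798653 285.20260345 171.24081669] [-3.14093260e+00 -4.58412699e-04  1.34328262e+00] [-0.5608835   0.59432024 -0.0089115   1.79198179  0.00612237  0.75545276
  0.77055828]
[ 310  143   34  162 4157] [326.91748857 224.68414722] [503.34203888 287.29309408  24.        ] yaw 169.71002172896266
[313 144   3   3   5] [314.2 144.6] [443.2269091  291.81267084  24.        ] yaw -157.05450911894093
[]
```

View pics/w1.png

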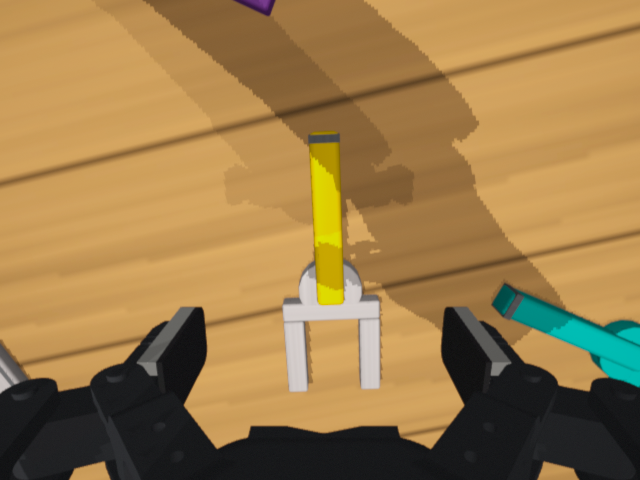

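Run:
```python
from h import *
import pickle; c,col=pickle.load(open('w1.pkl','rb'))
pts={'capend L':(309,133),'capend R':(340,132),'jawL outer':(290,391),'jawL inner':(307,390),'jawR inner':(362,388),'jawR outer':(381,387),'crotchL':(304,321),'crotchR':(360,318)}
for k,v in pts.items(): print(k,back(c,v,24 if 'cap' in k else 16).round(1))
cv2.imwrite('pics/crop2.png',cv2.resize(col[120:400,270:400],None,fx=2.14*1.0,fy=2.14,interpolation=2))
```

```text
capend L [[434.7 290.1  24. ]]
capend R [[439.  311.5  24. ]]
jawL outer [[642.8 222.1  16. ]]
jawL inner [[645.2 236.8  16. ]]
jawR inner [[654.1 284.1  16. ]]
jawR outer [[656.8 300.4  16. ]]
crotchL [[579.8 250.2  16. ]]
crotchR [[587.6 296.   16. ]]
```

View pics/crop2.png

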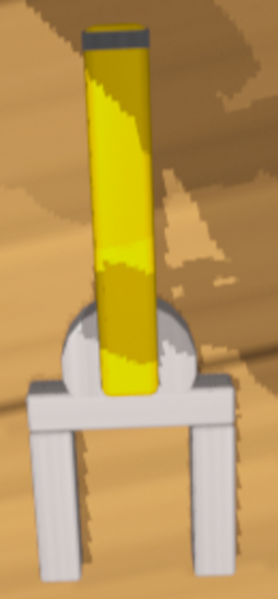

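```bash
python3 -c "
from h import *
print(delta([524,284.4,4],79.4))"
```

```text
[ 0.003   0.025   0.1674 -0.0007 -0.001  -0.0392]
```

>>> {"method": "move_arm", "body": {
  "jaw": 1,
  "moves": [
    [[0.003,0.025,0.05,0,0,-0.039],[0.003,0.025,0.09,0,0,-0.039],[0.003,0.025,0.12,0,0,-0.039],[0.003,0.025,0.145,0,0,-0.039],[0.003,0.025,0.16,0,0,-0.039],[0.003,0.025,0.167,0,0,-0.039],[0.003,0.025,0.167,0,0,-0.039],[0.003,0.025,0.167,0,0,-0.039]]
  ]
}}

```text
clock: 3.42
eef_pos: [525.7, 282.7, 5.2]
tool_rot: [3.14, -0.001, 1.383]
force: [0.1, -1.1, -0.1]
width: 85.6
```

>>> {"method": "move_arm", "body": {
  "jaw": 0,
  "moves": [
    [[0,0,0,0,0,0],[0,0,0,0,0,0],[0,0,0,0,0,0],[0,0,0,0,0,0],[0,0,0,0,0,0],[0,0,0,0,0,0]]
  ]
}}

```text
clock: 4.18
eef_pos: [525.4, 282.4, 4.7]
tool_rot: [3.141, -0.0, 1.383]
force: [-0.9, -0.2, 4.5]
width: 20.4
```

```bash
python3 -c "
from h import *
print(delta([560,85,200],102.6))"
```

```text
[-1.874e-01  7.100e-02 -1.954e-01  4.000e-04 -3.000e-04 -4.077e-01]
```

>>> {"method": "move_arm", "body": {
  "moves": [
    [[0,0,-0.03,0,0,0],[0,0,-0.08,0,0,0],[-0.02,0.01,-0.13,0,0,-0.06],[-0.06,0.025,-0.165,0,0,-0.16],[-0.1,0.04,-0.185,0,0,-0.26],[-0.14,0.055,-0.195,0,0,-0.34],[-0.17,0.065,-0.195,0,0,-0.408],[-0.187,0.071,-0.195,0,0,-0.408],[-0.187,0.071,-0.195,0,0,-0.408],[-0.187,0.071,-0.195,0,0,-0.408]]
  ]
}}

```text
clock: 5.42
eef_pos: [559.5, 87.5, 198.9]
tool_rot: [-3.141, -0.002, 1.793]
force: [-0.4, -0.0, -3.8]
width: 20.8
```

Run:
```python
from h import *
s=ctrl.read_state(); print(s['clock'],s['eef_pos'],s['tool_rot'],s['qpos'],s['width'])
im=save('wrist','w2.png'); c=cam(im,s['eef_pos'],s['tool_rot'])
import pickle; pickle.dump((c,im['color']),open('w2.pkl','wb'))
for t in ('press_bed','stop_nut','wing_grip'):
  print(t,[(d['uv'].round(1) if hasattr(d['uv'],'round') else d['uv'],d['score'],back(c,d['uv'],{'stop_nut':12,'wing_grip':70,'press_bed':0}[t]).round(1)) for d in models.place_of('wrist',t)])
```

```text
5.425 [559.49853543  87.47177085 198.8858921 ] [-3.14098887e+00 -1.56274886e-03  1.79267025e+00] [-0.09411079  0.55044444 -0.16638638  1.78747706  0.11728368  0.81387629
  1.47560988] 20.768855813496675
press_bed [([158.9, 229.2], 0.93, array([[609.5, -50.7,   0. ]])), ([153.5, 231.9], 0.69, array([[613. , -55.2,   0. ]]))]
stop_nut [([154.0, 231.2], 0.8, array([[608. , -50.3,  12. ]]))]
wing_grip [([121.0, 246.7], 0.85, array([[604.1, -50.7,  70. ]]))]
```

View pics/w2.png

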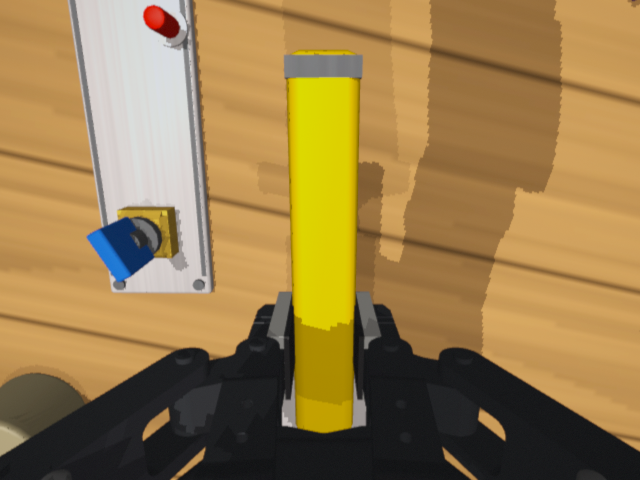

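Run:
```python
from h import *
import pickle; c,col=pickle.load(open('w2.pkl','rb'))
cv2.imwrite('pics/crop3.png',cv2.resize(col[190:310,60:230],None,fx=4.7,fy=4.7,interpolation=2))
cv2.imwrite('pics/crop4.png',cv2.resize(col[0:110,60:230],None,fx=4.7,fy=4.7,interpolation=2))
print(back(c,(323.5,51),218),back(c,(323.5,51),215))
```

```text
[[471.49561685  67.50995343 218.        ]] [[471.01596178  67.40435557 215.        ]]
```

View pics/crop3.png

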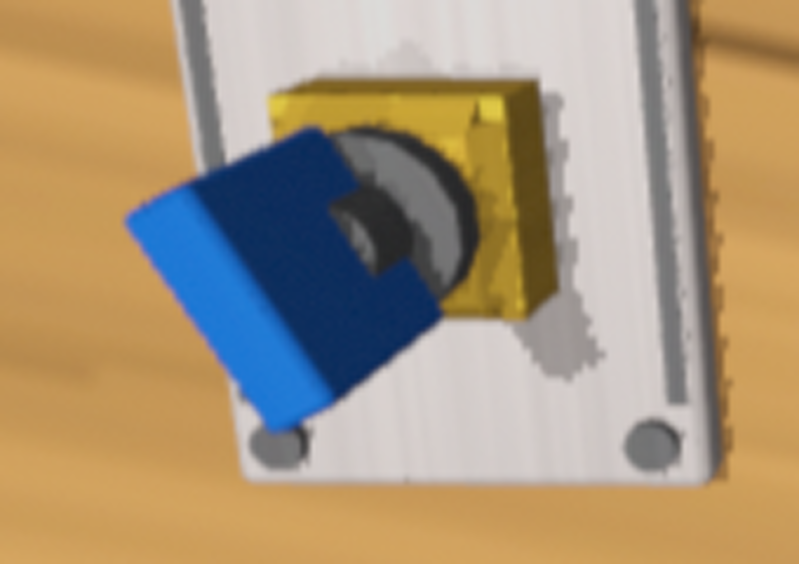

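View pics/crop4.png

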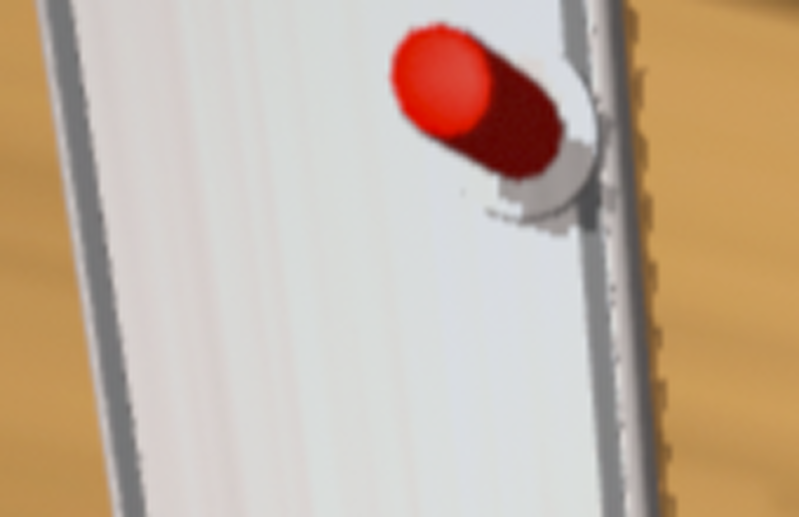

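Run:
```python
from h import *
from scipy.optimize import least_squares
import pickle; c,col=pickle.load(open('w2.pkl','rb'))
P=[((60,45,12),(210.8,292.1)),((60,-45,12),(111.9,292.6)),((-155,30,44),(153.8,17.2)),((-20,20,12),(174.9,207.0)),((20,20,12),(178.3,252.1)),((-20,-20,29),(117.4,210.2)),((-20,20,29),(167.2,209)),((20,20,29),(171.7,258.1))]
X=np.array([p[0] for p in P],float);U=np.array([p[1] for p in P])
def w(t): 
    ca,sa=np.cos(t[2]),np.sin(t[2]); return np.c_[t[0]+ca*X[:,0]-sa*X[:,1],t[1]+sa*X[:,0]+ca*X[:,1],X[:,2]]
f=lambda t:(proj(c,w(t))-U).ravel()
r=least_squares(f,[600,-48,.22],loss='soft_l1'); print(r.x,np.degrees(r.x[2])); print(f(r.x).reshape(-1,2).round(1))
# wing top corners z=87 : crop3
q=np.array([(126,218),(190,182),(335,402),(275,432)])/4.7+(60,190)
print(back(c,q,87).round(1)); b=back(c,q,87); print(b.mean(0)); d=(b[2]+b[3]-b[0]-b[1]); print(np.degrees(np.arctan2(d[1],d[0])))
```

```text
[ 6.06135347e+02 -5.09099843e+01  2.10985645e-01] 12.088586982464053
[[ 0.3  2.2]
 [-1.4  0.8]
 [-0.  -0.2]
 [-0.1 -0.8]
 [ 0.8 -0.6]
 [-0.3 -0.4]
 [ 0.   1.3]
 [ 0.3 -0.4]]
[[594.9 -65.7  87. ]
 [587.6 -57.3  87. ]
 [616.3 -34.5  87. ]
 [622.9 -42.6  87. ]]
[605.41430676 -50.02410188  87.        ]
38.94277883131054
```

```bash
python3 -c "
from h import *
print(delta([514.2,-70.6,118],102.1))"
```

```text
[-1.436e-01 -7.910e-02  8.110e-02 -1.000e-04 -6.000e-04  1.100e-02]
```

>>> {"method": "move_arm", "body": {
  "moves": [
    [[-0.04,-0.022,0,0,0,0.01],[-0.085,-0.046,0,0,0,0.01],[-0.125,-0.069,0.01,0,0,0.01],[-0.144,-0.079,0.04,0,0,0.01],[-0.144,-0.079,0.07,0,0,0.01],[-0.144,-0.079,0.081,0,0,0.011],[-0.144,-0.079,0.081,0,0,0.011],[-0.144,-0.079,0.081,0,0,0.011],[-0.144,-0.079,0.081,0,0,0.011]]
  ]
}}

```text
clock: 6.75
eef_pos: [515.2, -72.2, 119.3]
tool_rot: [3.14, 0.001, 1.78]
force: [0.1, -0.2, -4.3]
width: 20.6
```

Run:
```python
from h import *
s=ctrl.read_state(); print(s['clock'],s['eef_pos'],s['tool_rot'],s['width'])
print(delta([514.2,-70.6,118],102.1))
a=save('side','s3.png')['color'][150:300,220:420]; b=save('top','t3.png')['color'][150:300,330:530]
cv2.imwrite('pics/st3.png',np.hstack([cv2.resize(x,(400,300),interpolation=2) for x in(a,b)]))
save('wrist','w3.png')
```

```text
6.75 [515.1865991  -72.19879278 119.26625364] [3.13966674e+00 5.58754262e-04 1.78045282e+00] 20.609437397074434
[ 0.0018 -0.0006  0.0013  0.0019  0.0006 -0.0015]
```

View pics/st3.png

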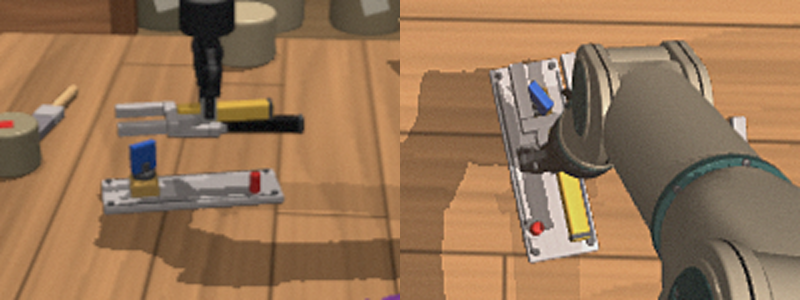

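View pics/w3.png

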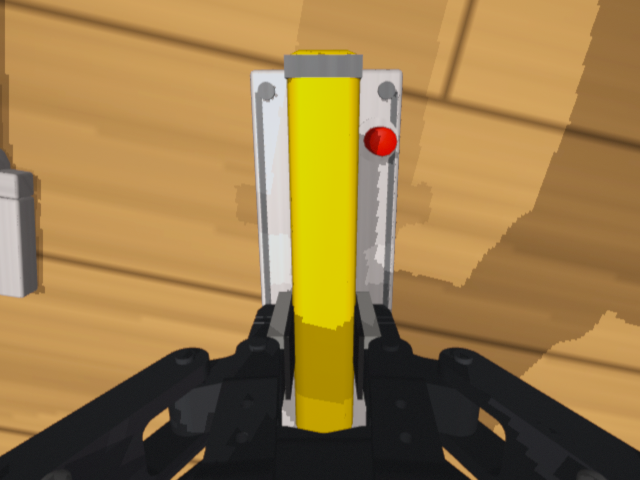

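```bash
cat > fit.py <<'E'
from h import *
from scipy.optimize import least_squares
im=cv2.imread('pics/w3.png'); s=ctrl.read_state()
g=get_image('wrist'); c=cam(g,s['eef_pos'],s['tool_rot'])
P=[((-195,-45,12),(251,71.5)),((-195,45,12),(402,71)),((-155,30,44),(380.5,141)),((-155,-45,12),(253.5,125)),]
X=np.array([p[0] for p in P],float);U=np.array([p[1] for p in P])
def w(t):
    ca,sa=np.cos(t[2]),np.sin(t[2]); return np.c_[t[0]+ca*X[:,0]-sa*X[:,1],t[1]+sa*X[:,0]+ca*X[:,1],X[:,2]]
f=lambda t:(proj(c,w(t))-U).ravel()
r=least_squares(f,[606,-50.9,.21]); print(r.x,np.degrees(r.x[2])); print(f(r.x).reshape(-1,2).round(1))
z=s['eef_pos'][2]-4.7+24
e=back(c,[(285,77),(363,77),(290,200),(359,200)],z).round(1); print(e)
print(back(c,(323.5,51),z-3))
cv2.imwrite('pics/crop5.png',cv2.resize(im[40:230,230:430],None,fx=3.1,fy=3.1,interpolation=2))
E
python3 fit.py
```

```text
[ 6.06282433e+02 -5.88892842e+01  1.68365390e-01] 9.64662629111409
[[-1.2 -8.3]
 [ 3.  -1.1]
 [ 0.8  1. ]
 [-2.9  9.7]]
[[ 435.5 -100.7  138.1]
 [ 430.8  -78.6  138.1]
 [ 470.5  -92.7  138.1]
 [ 466.1  -71.4  138.1]]
[[425.98118055 -91.31241183 135.14198999]]
```

View pics/crop5.png

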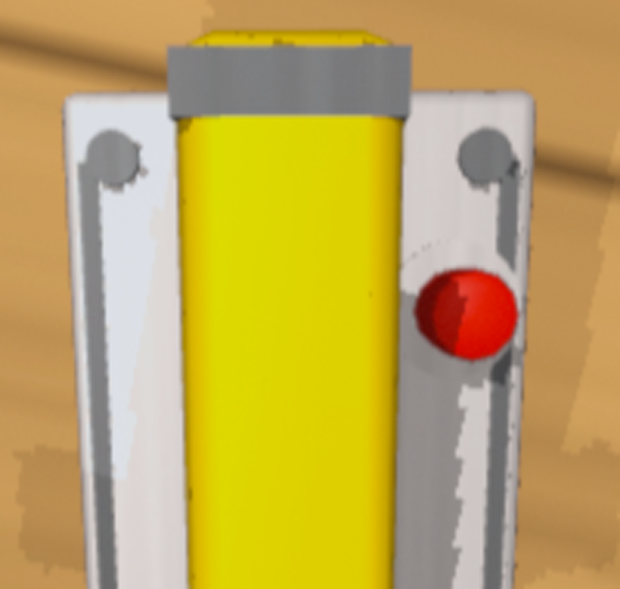

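```bash
python3 - <<'E'
import re
t=open('fit.py').read()
t=re.sub(r"P=\[.*\n","P=[((-195,-45,12),(251,70.6)),((-195,45,12),(401.9,70.6)),((-155,30,44),(380.3,141.6)),((-90,-45,12),(259,230)),((-90,45,12),(395.5,230))]\n",t)
t=t.replace("def w(t):","def w(t):\n    X=X0.copy(); X[3,0]=t[3]; X[4,0]=t[4]",1).replace("X=np.array([p","X0=np.array([p").replace(".21])",".21,-90,-90])")
open('fit.py','w').write(t)
E
python3 fit.py
```

```text
[ 6.06430956e+02 -5.05619096e+01  2.15648019e-01 -9.93135724e+01
 -9.87377400e+01] 12.355721327770965
[[-2.8  0.1]
 [ 1.3 -1.2]
 [ 2.5  1.4]
 [-1.9  0.1]
 [ 0.5  0. ]]
[[ 435.3 -100.7  138. ]
 [ 430.7  -78.6  138. ]
 [ 470.4  -92.7  138. ]
 [ 465.9  -71.5  138. ]]
[[425.84001274 -91.34372836 134.99222441]]
```

>>> {"method": "move_arm", "body": {
  "moves": [
    [[0.002,-0.001,0,0.002,0,-0.003],[0.002,-0.001,0.005,0.002,0,-0.003],[0.002,-0.001,0.02,0.002,0,-0.003],[0.002,-0.001,0.035,0.002,0,-0.003],[0.002,-0.001,0.05,0.002,0,-0.003],[0.002,-0.001,0.065,0.002,0,-0.003],[0.002,-0.001,0.069,0.002,0,-0.003],[0.002,-0.001,0.069,0.002,0,-0.003]]
  ]
}}

```text
clock: 8.0
eef_pos: [512.8, -70.7, 49.0]
tool_rot: [-3.139, -0.0, 1.783]
force: [0.2, -0.5, -2.7]
width: 20.7
```

Run:
```python
from h import *
s=ctrl.read_state(); print(s['clock'],s['eef_pos'],s['tool_rot'],s['force'],s['torque'],s['width'])
print(delta([514.3,-70.7,50],102.2))
a=save('side','s4.png')['color'][180:270,250:390]; b=save('top','t4.png')['color'][160:290,360:460]
cv2.imwrite('pics/st4.png',np.hstack([cv2.resize(a,None,fx=4,fy=4,interpolation=2),cv2.resize(b,(240,360))]))
```

```text
8.0 [512.84296836 -70.67943546  48.96033729] [-3.13907715e+00 -1.66885666e-04  1.78303810e+00] [ 0.22464633 -0.51842371 -2.6932099 ] [-0.02942481 -0.00829798  0.02353872] 20.693614258914984
[-0.0003  0.0014 -0.001  -0.0025 -0.0002 -0.0007]
```

View pics/st4.png

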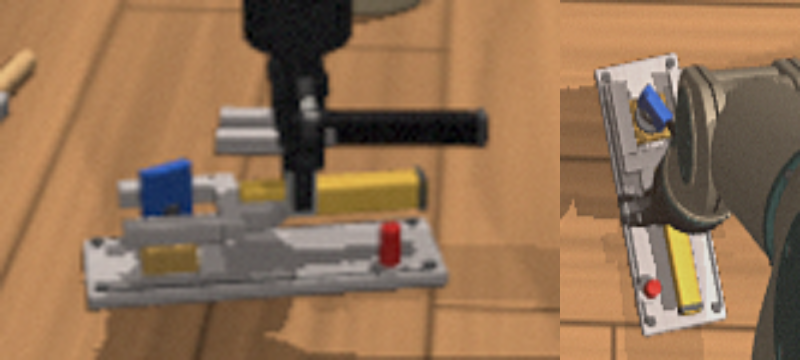

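>>> {"method": "move_arm", "body": {
  "moves": [
    [[0,0.001,0.006,-0.002,0,0],[0,0.001,0.012,-0.002,0,0],[0,0.001,0.018,-0.002,0,0],[0,0.001,0.022,-0.002,0,0],[0,0.001,0.026,-0.002,0,0],[0,0.001,0.026,-0.002,0,0]]
  ]
}}

```text
clock: 8.85
eef_pos: [513.7, -70.4, 23.0]
tool_rot: [-3.141, -0.0, 1.783]
force: [-0.4, 0.4, -3.1]
width: 21.1
```

No contact so far, with the underside at about 18 mm, below the nut's top. Continuing down.

>>> {"method": "move_arm", "body": {
  "moves": [
    [[0,0,0.002,0,0,0],[0,0,0.004,0,0,0],[0,0,0.006,0,0,0],[0,0,0.006,0,0,0],[0,0,0.006,0,0,0]]
  ]
}}

```text
clock: 9.48
eef_pos: [513.9, -70.5, 17.3]
tool_rot: [3.142, -0.0, 1.783]
force: [1.3, 0.6, -3.3]
width: 20.7
```

Run:
```python
from h import *
s=ctrl.read_state(); print(s['clock'],s['eef_pos'],s['tool_rot'],s['force'],s['torque'],s['width'])
a=save('side','s5.png')['color'][180:270,250:390]; b=save('top','t5.png')['color'][160:290,360:460]
cv2.imwrite('pics/st5.png',np.hstack([cv2.resize(a,None,fx=4,fy=4,interpolation=2),cv2.resize(b,(240,360))]))
```

```text
9.475 [513.87764836 -70.48011264  17.29601393] [ 3.14159164e+00 -4.14946051e-05  1.78300588e+00] [ 1.2712458   0.62539536 -3.28672808] [-0.03890103  0.02604407 -0.02413195] 20.68100288765362
```

View pics/st5.png

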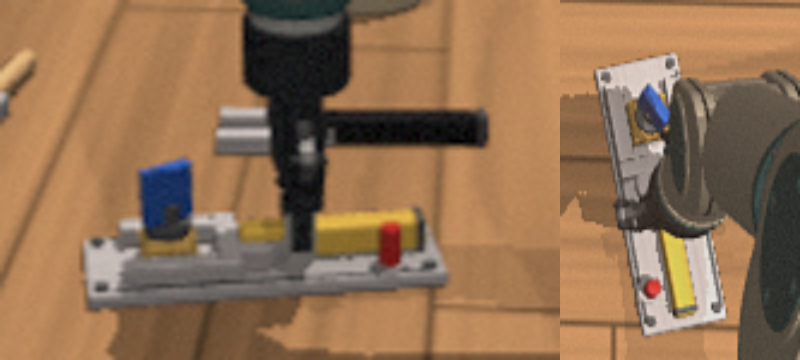

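>>> {"method": "move_arm", "body": {
  "moves": [
    [[0,0,0.001,0,0,0],[0,0,0.001,0,0,0]]
  ]
}}

```text
clock: 9.82
eef_pos: [514.0, -70.5, 16.7]
tool_rot: [3.141, 0.0, 1.783]
force: [-1.4, -0.3, 1.9]
width: 20.5
```

>>> {"method": "move_arm", "body": {
  "jaw": 1,
  "moves": [
    [[0,0,0,0,0,0],[0,0,0,0,0,0],[0,0,0,0,0,0],[0,0,0,0,0,0],[0,0,0,0,0,0],[0,0,-0.02,0,0,0],[0,0,-0.06,0,0,0],[0,0,-0.11,0,0,0],[0,0,-0.16,0,0,0],[0,-0.03,-0.18,0,0,0],[0,-0.03,-0.18,0,0,0],[0,-0.03,-0.18,0,0,0]]
  ]
}}

```text
clock: 11.32
eef_pos: [484.8, -76.8, 196.1]
tool_rot: [3.141, -0.0, 1.783]
force: [0.5, 1.1, -0.6]
width: 85.5
```

Run:
```python
from h import *
s=ctrl.read_state(); print(s['clock'],s['eef_pos'],s['tool_rot'],s['qpos'],s['width'])
im=save('wrist','w6.png'); c=cam(im,s['eef_pos'],s['tool_rot'])
import pickle; pickle.dump((c,im['color']),open('w6.pkl','wb'))
for t in ('stop_nut','wing_grip'):
  print(t,[(np.round(d['uv'],1),d['score'],back(c,d['uv'],{'stop_nut':12,'wing_grip':70}[t]).round(1)) for d in models.place_of('wrist',t)])
```

```text
11.325 [484.83930069 -76.76091477 196.09728384] [ 3.14119060e+00 -4.09729322e-05  1.78289910e+00] [ 0.22733128  0.45700134 -0.17897864  1.98804719  0.12112386  0.70614116
  1.75696547] 85.54922711335138
stop_nut [(array([320.8, 346.1]), 0.59, array([[609.3, -53. ,  12. ]])), (array([321.5, 339.8]), 0.34, array([[602.7, -53.7,  12. ]])), (array([ 69.2, 243.5]), 0.21, array([[ 557.5, -284.4,   12. ]]))]
wing_grip [(array([321.8, 381.9]), 0.86, array([[605.9, -52.4,  70. ]]))]
```

View pics/w6.png

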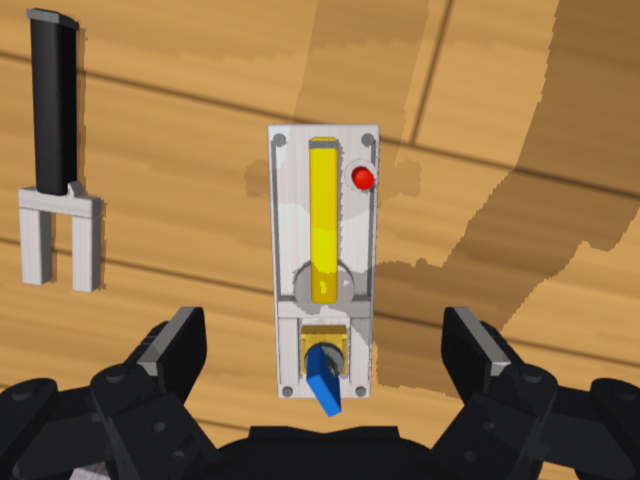

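Run:
```python
from h import *
import pickle; c,col=pickle.load(open('w6.pkl','rb'))
cv2.imwrite('pics/crop6.png',cv2.resize(col[310:430,260:390],None,fx=5,fy=5,interpolation=2))
```

```text
(no output)
```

View pics/crop6.png

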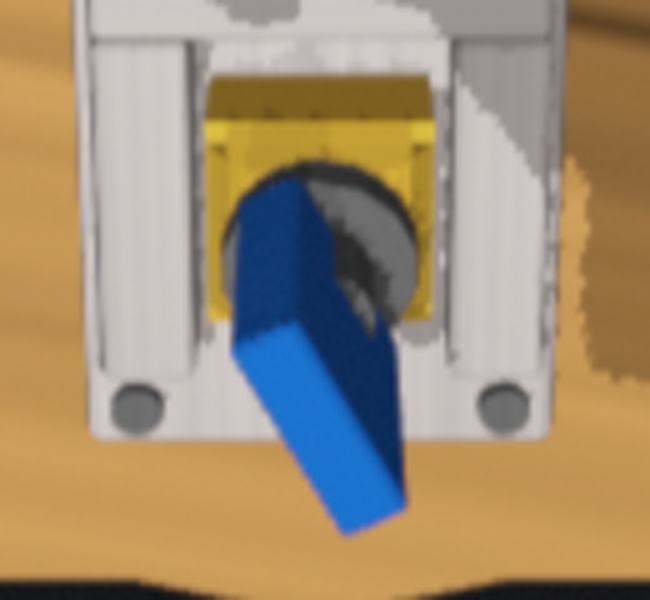

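Run:
```python
from h import *
import pickle; c,col=pickle.load(open('w6.pkl','rb'))
q=np.array([(234,352),(297,320),(405,508),(347,534)])/5+(260,310)
b=back(c,q,87); d=(b[2]+b[3]-b[0]-b[1]); y=np.degrees(np.arctan2(d[1],d[0])); print(b.round(1),b.mean(0),y, np.hypot(*d[:2])/2)
print(delta([606,-51,53],y+90))
```

```text
[[595.  -65.9  87. ]
 [587.8 -58.   87. ]
 [616.3 -35.4  87. ]
 [622.7 -42.9  87. ]] [605.45195667 -50.55848448  87.        ] 39.09582367556455 36.221972317000215
[-0.0008  0.124   0.1423 -0.0008 -0.0009 -0.4697]
```

>>> {"method": "move_arm", "body": {
  "moves": [
    [[0,0.03,0,0,0,-0.12],[0,0.07,0,0,0,-0.28],[0,0.11,0,0,0,-0.42],[-0.001,0.124,0.01,0,0,-0.47],[-0.001,0.124,0.06,0,0,-0.47],[-0.001,0.124,0.1,0,0,-0.47],[-0.001,0.124,0.125,0,0,-0.47],[-0.001,0.124,0.142,0,0,-0.47],[-0.001,0.124,0.142,0,0,-0.47],[-0.001,0.124,0.142,0,0,-0.47]]
  ]
}}

```text
clock: 12.72
eef_pos: [606.6, -51.7, 55.1]
tool_rot: [3.141, 0.001, 2.253]
force: [-0.2, 0.3, -0.4]
width: 85.4
```

Run:
```python
from h import *
s=ctrl.read_state(); print(s['clock'],s['eef_pos'],s['tool_rot'],s['qpos'],s['force'])
print(delta([605.7,-50.8,53],129.1))
```

```text
12.725 [606.58812186 -51.662342    55.08275851] [3.14057403e+00 8.83142104e-04 2.25290200e+00] [ 0.18321568  0.80816884 -0.23480286  1.76563347  0.30175193  0.60171753
  2.02140226] [-0.20583131  0.32853615 -0.39957896]
[ 0.0012 -0.0001  0.0021  0.001   0.0009 -0.0003]
```

>>> {"method": "move_arm", "body": {
  "jaw": 0,
  "moves": [
    [[0.001,0,0.002,0.001,0.001,0],[0.001,0,0.002,0.001,0.001,0],[0.001,0,0.002,0.001,0.001,0],[0.001,0,0.002,0.001,0.001,0],[0.001,0,0.002,0.001,0.001,0],[0.001,0,0.002,0.001,0.001,0],[0.001,0,0.002,0.001,0.001,0],[0.001,0,0.002,0.001,0.001,0]]
  ]
}}

```text
clock: 13.72
eef_pos: [605.4, -50.8, 52.8]
tool_rot: [-3.141, -0.001, 2.253]
force: [-0.9, 0.3, 5.5]
width: 13.8
```

Run:
```python
from h import *
s=ctrl.read_state(); print(s['clock'],s['eef_pos'],s['tool_rot'],s['torque'],s['force'],s['width'])
```

```text
13.725 [605.39749634 -50.83273494  52.76550497] [-3.14073903e+00 -8.66184830e-04  2.25297584e+00] [ 0.09276142  0.29553378 -0.00038262] [-0.90293897  0.29231422  5.50278235] 13.796645535012999
```

Gripped. Turning clockwise (+ about tool z).

>>> {"method": "move_arm", "body": {
  "moves": [
    [[0,0,0,0,0,0.07],[0,0,0,0,0,0.14],[0,0,0,0,0,0.21],[0,0,0,0,0,0.28],[0,0,0,0,0,0.35],[0,0,0,0,0,0.42],[0,0,0,0,0,0.49],[0,0,0,0,0,0.56],[0,0,0,0,0,0.56],[0,0,0,0,0,0.56]]
  ]
}}

```text
clock: 14.98
eef_pos: [605.4, -50.9, 52.7]
tool_rot: [-3.14, -0.0, 1.694]
force: [-1.7, 0.2, 5.1]
width: 14.0
```

Run:
```python
from h import *
s=ctrl.read_state(); print(s['clock'],s['eef_pos'],s['tool_rot'],s['torque'],s['force'],s['width'])
a=save('side','s7.png')['color'][180:270,250:390]; b=save('top','t7.png')['color'][160:290,360:460]
cv2.imwrite('pics/st7.png',np.hstack([cv2.resize(a,None,fx=4,fy=4,interpolation=2),cv2.resize(b,(240,360))]))
```

```text
14.975 [605.39371133 -50.92954369  52.73918468] [-3.14034684e+00 -3.59185589e-05  1.69354627e+00] [0.00687072 0.34745963 0.11166064] [-1.72650933  0.24323703  5.1279312 ] 13.975426901538995
```

View pics/st7.png

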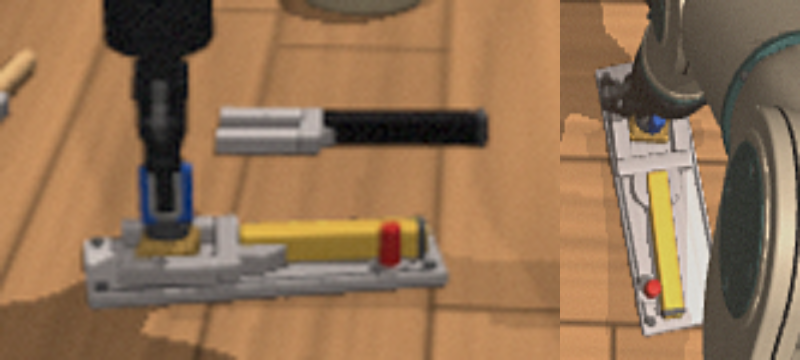

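>>> {"method": "move_arm", "body": {
  "moves": [
    [[0,0,0,0,0,0.06],[0,0,0,0,0,0.12],[0,0,0,0,0,0.18],[0,0,0,0,0,0.24],[0,0,0,0,0,0.3],[0,0,0,0,0,0.36],[0,0,0,0,0,0.36]]
  ]
}}

```text
clock: 15.95
eef_pos: [605.5, -51.0, 52.8]
tool_rot: [-3.141, 0.001, 1.333]
force: [-1.3, 0.4, 5.1]
width: 14.1
```

```bash
cat > st.py <<'E'
from h import *
s=ctrl.read_state(); print(s['clock'],s['eef_pos'],s['tool_rot'],s['torque'],s['force'],s['width'])
E
python3 st.py
```

```text
15.95 [605.47621124 -50.98432584  52.76511096] [-3.14057406e+00  5.28088249e-04  1.33318731e+00] [0.00510766 0.36170485 0.13599041] [-1.28401736  0.40325781  5.0505593 ] 14.082405662412453
```

>>> {"method": "move_arm", "body": {
  "moves": [
    [[0,0,0,0,0,0.04],[0,0,0,0,0,0.08],[0,0,0,0,0,0.08]]
  ]
}}

```text
clock: 16.32
eef_pos: [605.5, -51.0, 52.8]
tool_rot: [-3.141, 0.001, 1.253]
force: [-0.9, -0.1, 6.0]
width: 13.8
```

```bash
python3 st.py
```

```text
16.325 [605.45257661 -51.03811663  52.75547694] [-3.14057966e+00  5.43064462e-04  1.25324623e+00] [0.02167366 0.35215273 0.09049951] [-0.89058435 -0.14461852  5.99933885] 13.752848608485104
```

>>> {"method": "move_arm", "body": {
  "moves": [
    [[0,0,0,0,0,0.03],[0,0,0,0,0,0.06],[0,0,0,0,0,0.06]]
  ]
}}

```text
clock: 16.7
eef_pos: [605.4, -51.0, 52.7]
tool_rot: [-3.141, 0.001, 1.193]
force: [-1.9, -0.1, 5.1]
width: 13.6
```

```bash
python3 st.py
```

```text
16.7 [605.4457573  -51.02098788  52.74781649] [-3.14058812e+00  5.76988391e-04  1.19336479e+00] [-0.00840967  0.31356233  0.13291268] [-1.92506789 -0.08976097  5.13315353] 13.579031937700003
```

>>> {"method": "move_arm", "body": {
  "moves": [
    [[0,0,0,0,0,0.025],[0,0,0,0,0,0.05],[0,0,0,0,0,0.05]]
  ]
}}

```text
clock: 17.08
eef_pos: [605.4, -51.0, 52.7]
tool_rot: [-3.141, 0.001, 1.143]
force: [-1.3, 0.1, 6.0]
width: 13.7
```

```bash
python3 st.py
```

```text
17.075 [605.4111853  -51.00230898  52.73584387] [-3.14052669e+00  6.41571383e-04  1.14343725e+00] [-0.02920154  0.34614672  0.12074322] [-1.29419917  0.06710489  6.02247541] 13.74483285982421
```

>>> {"method": "move_arm", "body": {
  "moves": [
    [[0,0,0,0,0,0.025],[0,0,0,0,0,0.05],[0,0,0,0,0,0.05]]
  ]
}}

```text
clock: 17.45
eef_pos: [605.4, -51.0, 52.7]
tool_rot: [-3.141, 0.001, 1.093]
force: [-0.6, -1.0, 6.0]
width: 14.2
```

```bash
python3 st.py
```

```text
17.45 [605.40882753 -51.03070352  52.74329521] [-3.14057452e+00  7.06242697e-04  1.09342093e+00] [-0.03045323  0.302922    0.10468752] [-0.58704793 -0.95196601  5.99383714] 14.170758938035416
```

Run:
```python
from h import *
a=save('side','s8.png')['color'][180:270,250:390]; b=save('top','t8.png')['color'][160:290,360:460]
cv2.imwrite('pics/st8.png',np.hstack([cv2.resize(a,None,fx=4,fy=4,interpolation=2),cv2.resize(b,(240,360))]))
save('wrist','w8.png')
```

```text
(no output)
```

View pics/st8.png

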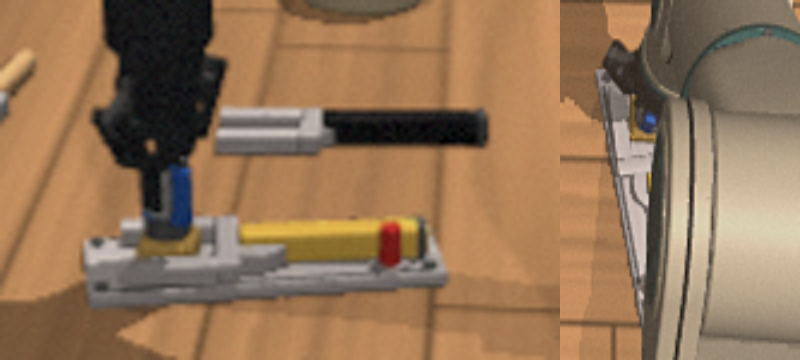

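View pics/w8.png

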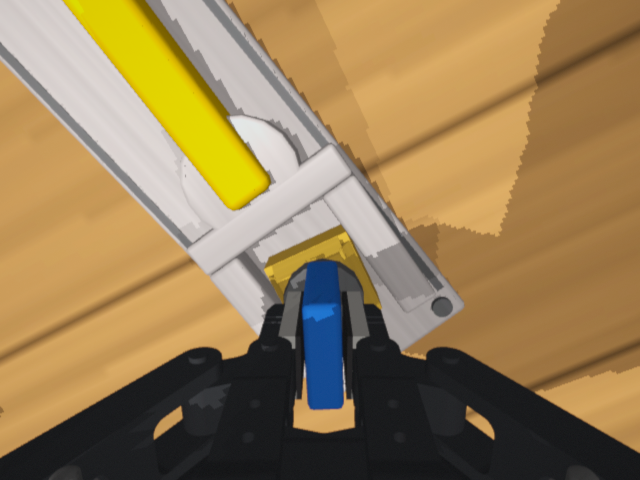

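>>> {"method": "move_arm", "body": {
  "moves": [
    [[0,0,0,0,0,0.025],[0,0,0,0,0,0.05],[0,0,0,0,0,0.05]]
  ]
}}

```text
clock: 17.98
eef_pos: [605.4, -51.0, 52.8]
tool_rot: [-3.141, 0.001, 1.043]
force: [-1.2, -0.6, 6.0]
width: 13.8
```

```bash
python3 st.py
```

```text
17.975 [605.40394747 -51.04958806  52.75219345] [-3.14062778e+00  7.72368640e-04  1.04343229e+00] [-0.03711348  0.28686296  0.14249368] [-1.24114491 -0.57660733  6.00090197] 13.797331538268736
```

>>> {"method": "move_arm", "body": {
  "moves": [
    [[0,0,0,0,0,0.02],[0,0,0,0,0,0.04],[0,0,0,0,0,0.04]]
  ]
}}

```text
clock: 18.35
eef_pos: [605.4, -51.1, 52.8]
tool_rot: [-3.141, 0.001, 1.003]
force: [-1.6, -0.2, 5.0]
width: 13.8
```

```bash
python3 st.py
```

```text
18.35 [605.43381299 -51.05875488  52.7628622 ] [-3.14069454e+00  7.57736511e-04  1.00348926e+00] [-0.07670805  0.28782447  0.08019792] [-1.55493846 -0.21655405  5.02824438] 13.838311273745985
```

>>> {"method": "move_arm", "body": {
  "moves": [
    [[0,0,0,0,0,0.02],[0,0,0,0,0,0.04],[0,0,0,0,0,0.04]]
  ]
}}

```text
clock: 18.73
eef_pos: [605.4, -51.1, 52.7]
tool_rot: [-3.141, 0.001, 0.964]
force: [-1.9, -0.1, 5.8]
width: 14.0
```

```bash
python3 st.py; python3 -c "
from h import *
save('wrist','w9.png');im=save('side','s9.png')['color'][180:270,250:390];cv2.imwrite('pics/s9c.png',cv2.resize(im,None,fx=4,fy=4,interpolation=2))"
```

```text
18.725 [605.40834251 -51.06215056  52.7443754 ] [-3.14072979e+00  9.50538382e-04  9.64191519e-01] [-0.05210798  0.29324769  0.30423296] [-1.93402077 -0.0507262   5.77839754] 13.966045206745344
```

View pics/w9.png

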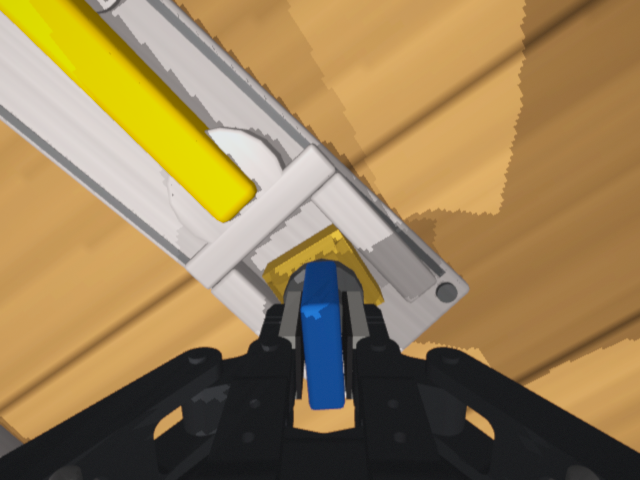

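View pics/s9c.png

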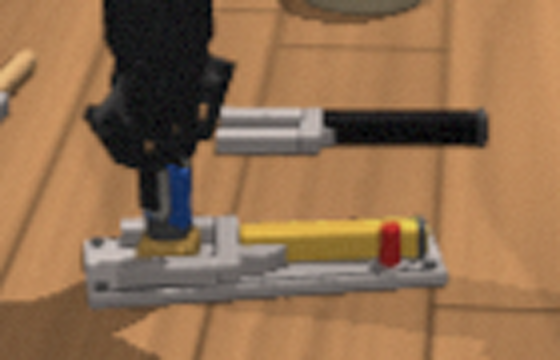

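Torque has jumped to 0.30 N·m, which looks like the stop. One more small turn will confirm it.

>>> {"method": "move_arm", "body": {
  "moves": [
    [[0,0,0,0,0,0.02],[0,0,0,0,0,0.04],[0,0,0,0,0,0.04]]
  ]
}}

```text
clock: 19.2
eef_pos: [605.4, -51.1, 52.7]
tool_rot: [-3.141, 0.001, 0.925]
force: [-1.0, -0.6, 5.0]
width: 13.9
```

```bash
python3 st.py
```

```text
19.2 [605.37829288 -51.06645141  52.74314284] [-3.14079475e+00  1.13986244e-03  9.24937508e-01] [-0.1075169   0.31277286  0.53546591] [-1.03015309 -0.60071249  5.03605134] 13.881816542536045
```

>>> {"method": "move_arm", "body": {
  "moves": [
    [[0,0,0,0,0,0.02],[0,0,0,0,0,0.05],[0,0,0,0,0,0.05]]
  ]
}}

```text
clock: 19.58
eef_pos: [605.5, -51.2, 52.8]
tool_rot: [-3.141, 0.001, 0.876]
force: [-1.0, -1.3, 4.5]
width: 13.7
```

```bash
python3 st.py;python3 -c "
from h import *
save('wrist','w10.png')"
```

```text
19.575 [605.52488015 -51.21195732  52.75634141] [-3.14124153e+00  1.25959606e-03  8.75618637e-01] [-0.1431803   0.34305935  0.65300021] [-0.97885005 -1.31130544  4.46702064] 13.675423266121207
```

View pics/w10.png

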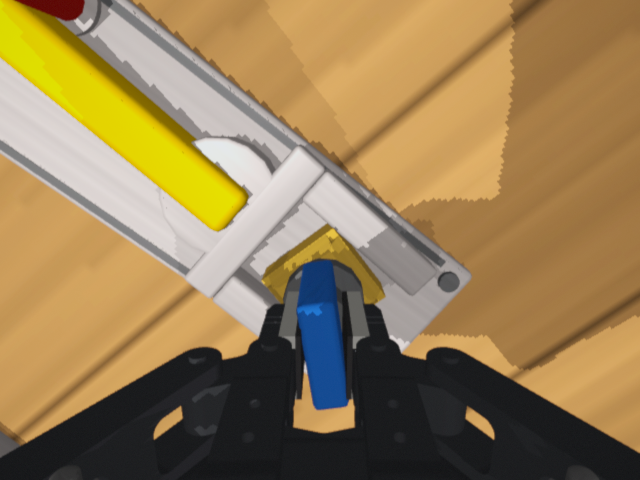

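The wing now slips in the pads, so the firm stop has been reached. Releasing and retreating.

>>> {"method": "move_arm", "body": {
  "jaw": 1,
  "moves": [
    [[0,0,0,0,0,0],[0,0,0,0,0,0],[0,0,0,0,0,0],[0,0,0,0,0,0],[0,0,0,0,0,0],[0,0,0,0,0,0],[0,0,-0.03,0,0,0],[0,0,-0.08,0,0,0],[0,0,-0.13,0,0,0],[0,-0.04,-0.145,0,0,-0.1],[0,-0.08,-0.145,0,0,-0.2],[0,-0.12,-0.145,0,0,-0.3],[0,-0.12,-0.145,0,0,-0.3],[0,-0.12,-0.145,0,0,-0.3]]
  ]
}}

```text
clock: 21.38
eef_pos: [514.3, 25.7, 197.8]
tool_rot: [3.142, 0.0, 1.172]
force: [0.6, 0.4, -0.1]
width: 85.4
```

```bash
python3 st.py;python3 - <<'E'
from h import *
import pickle
s=ctrl.read_state();im=save('wrist','w11.png');c=cam(im,s['eef_pos'],s['tool_rot']);pickle.dump((c,im['color']),open('w11.pkl','wb'))
a=save('side','s11.png')['color'][180:270,250:390]; b=save('top','t11.png')['color'][160:290,360:460]
cv2.imwrite('pics/st11.png',np.hstack([cv2.resize(a,None,fx=4,fy=4,interpolation=2),cv2.resize(b,(240,360))]))
E
```

```text
21.375 [514.34527303  25.73256342 197.75834066] [3.14157255e+00 2.09646251e-04 1.17213487e+00] [-0.01737582 -0.07448703  0.02707274] [ 0.63485067  0.37419211 -0.13847095] 85.42506397958812
```

View pics/w11.png

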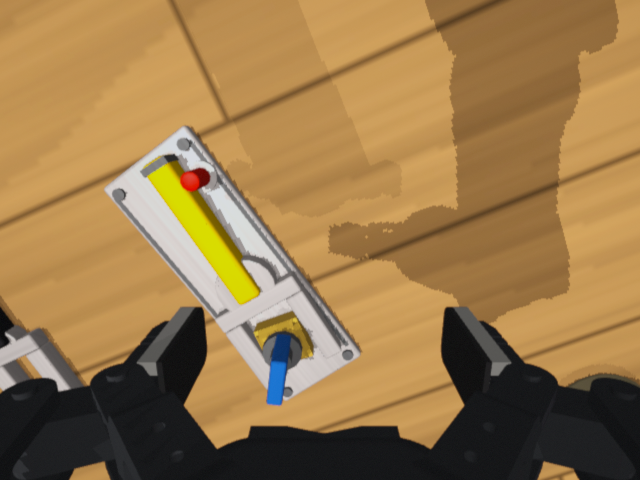

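View pics/st11.png

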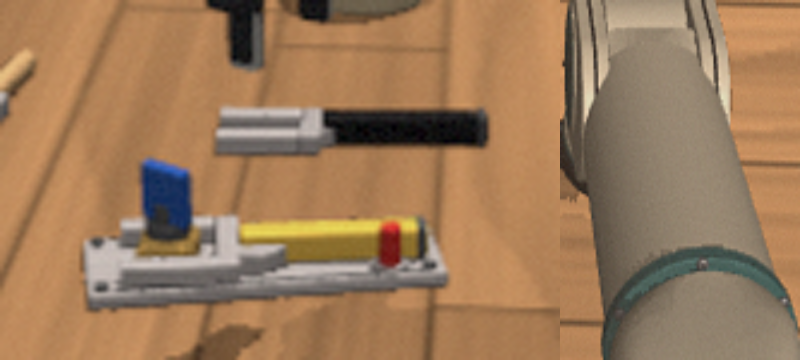

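Run:
```python
from h import *
import pickle; c,col=pickle.load(open('w11.pkl','rb'))
cv2.imwrite('pics/crop11.png',cv2.resize(col[290:415,210:350],None,fx=4.7,fy=4.7,interpolation=2))
```

```text
(no output)
```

View pics/crop11.png

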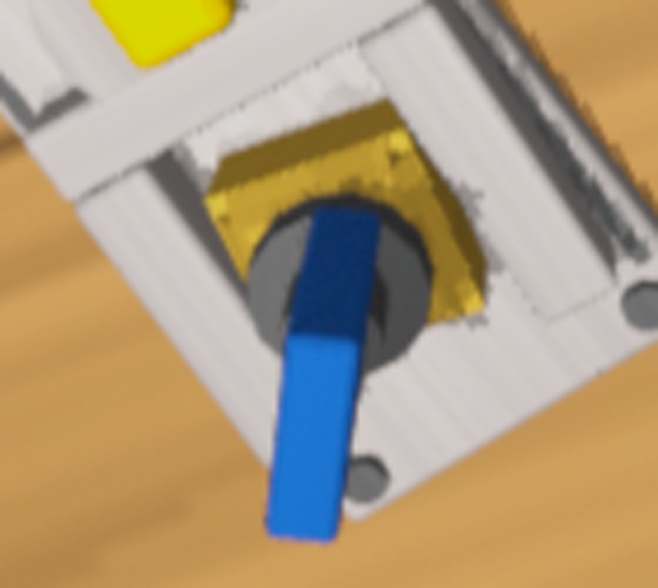

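Run:
```python
from h import *
import pickle; c,col=pickle.load(open('w11.pkl','rb'))
def B(q,z): return back(c,np.array(q)/4.7+(210,290),z)
def ang(a,b): d=b-a; return np.degrees(np.arctan2(d[1],d[0]))
b=B([(290,332),(361,336),(336,540),(268,534)],87); print('wing',b.mean(0),ang(b[0]+b[1],b[2]+b[3]))
n=B([(228,157),(392,100),(485,268)],12); print('nut base',ang(n[0],n[1])-90,ang(n[1],n[2]))
n=B([(207,197),(400,130)],29); print('nut top',ang(*n)-90)
n=B([(78,205),(430,5)],28); print('spanner bridge',ang(*n)-90)
e=back(c,[(107,190),(187,126)],12); print('bed end',ang(*e)-90)
```

```text
wing [605.40811643 -50.03784028  87.        ] -30.435883245366526
nut base -2.1442771268771565 2.8982836596533335
nut top -2.0644868467270783
spanner bridge 8.437006262133451
bed end 12.705634913414983
```

```bash
python3 -c "
from h import *
print(job.finish_job())"
```

```text
the job is handed in; nothing more can be done
None
```

I put the yellow spanner flat around the brass nut with its handle beside the red peg and let go of it. I then turned the blue wing clockwise to its stop, released it, backed the arm clear and handed the job in at about 21.5 s.

- **Tightness:** near the end of the turn, the torque rose from about 0.1 to 0.65 N·m and the wing began to slip in the pads. I took that as the firm stop. The last wrist picture shows the wing turned about 69.5° and the lower nut 9–14°. The jam nut therefore moved about 0.97–1.05 rad relative to the lower nut.
- **Lower nut:** its turn stayed under the 20° limit. Two edges of the nut gave different readings, 9° and 14°, so its angle is only known to a few degrees.
- **Spanners:** the yellow one was still on the nut with its handle against the peg, and the black one looked unmoved.
- **Disagreement:** while turning, I measured only about 0.1 N·m where the stated jam nut friction is 0.22 N·m.
- **Not checked:** I did not grip the wing again after letting go to test the stop a second time.

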